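Slide back the manifold cover and shut the marked gas cock

ROBOT

A 6-joint arm with a two-finger parallel gripper is mounted at the origin on a cart in front of the work surface, level with it; the furniture and walls round the work are solid. World frame = base frame: x ahead of the robot, y to its left, z up, the work surface at z = 0. Lengths are in m, angles in rad, forces in N, time in s.
With the tool pointing down it reaches from about 0.275 to 0.725 m from the base axis. Payload 5.6 kg.
Tool frame: the origin (TCP) lies on the centre line of the jaws, within the pads' length; the fingertips stand 11 mm ahead of it and the grasp point (between the pads) lies 8 mm behind it; z points along the fingers, y is the line along which they close (so a half turn about z gives the same grasp; the last joint's range is limited). The gripper opens to 85 mm and grips with 20 to 120 N. Pads are 22 mm wide; open, the fingers measure 114 mm over their backs; the gripper's body (76 mm by 85 mm) begins 54 mm behind the grasp point. The pads swing forward as they close: fully open they stand 13 mm farther back than shut.
Start: joints at [-1.005, 0.255, 0.108, 0, -1.424, -0.285], TCP at [0.152, -0.528, 0.242] pointing down, gripper open.
Joint ranges: [-2.95, 2.95], [-1.21, 1.97], [-1.09, 1.5], [-2.87, 1.71], [-2.94, -0.07], [-3.05, 3.05]. Speed limits (rad/s): [2.57, 2.57, 3.14, 3.14, 3.14, 3.14].

INTERFACE

Orientations are given as a unit quaternion [w, x, y, z].
In Python, from plant import manip gives the robot as it stands.
- The arm moves only by the tool move_arm, never from a script. Its argument "moves" is a list of rows, each a list of 4 numbers: the shift along the tool's x, y, z in m, then the turn about the tool's z in rad. A call has 1 to 10 rows; each row is the pose to reach, as a shift and turn from the pose commanded when the call began, along the tool's axes at that moment; what a row does not reach only later rows make up. A row lasts 1/10 s, in which the tool goes at most 50 mm and 8.59 degrees, less where a joint would pass 70% of its speed; a pose out of reach is approached as far as the arm can. A call with a gripper value outside its range is refused whole. "fingers" is the finger opening in m, from 0 to 0.0854, set as the call begins (left out, the last holds). The fingers move at their own pace and stop on an object; "grip_force" is the grip in N (left out, the last holds). Time passes only in rows, so rows that repeat a pose let the fingers close. It gives the time, the measured TCP pose, the force, the opening and the grip force at its end, in the units of the state.
- manip.sense(): the state, without advancing time (a new reading comes with each control period).
- manip.get_image(name): name is "side" or "top"; returns (picture, depth): 400x640x3 uint8, red, green, blue; 400x640 float32, m along the optical axis (not along the pixel's ray), 0 where there is no reading.
- manip.camera_info(name): a dict with "fx", "fy", "cx", "cy" (pixels), "xyz" and "attitude" of the camera in the world. Camera axes: x right, y up, looking along -z (the intrinsics and any distortion apply to the point x, -y, -z); pixel columns grow to the right and rows downward; lengths in m; the calibration is good to about 2 mm. A picture is of the moment at which its call begins. camera_info takes no time and is no camera call.
- manip.hand_in(): hands the job in; it is judged then, once.
Trained networks look in the newest picture that a camera, given by its name, has taken for a name from the list of things; names that differ only in an ending like _2 or _b are one class to them, and where a whole thing is asked for, a point or a joint stands for the part that bears it (a point fixed in the world has none). Each returns a list of dicts, best first, with "conf" (0 to 1); they miss things now and then, are a little off and sometimes report something else, mostly with a low value. They report only what shows in the picture. A call takes as long as a camera call.
- manip.recognise(camera, query): "bbox" ([centre column, centre row, width, height] in pixels, round what is visible of it).
- manip.regions_of(camera, query): "pixels" (400x640 bool, what is visible of it) and "bbox" ([centre column, centre row, width, height] in pixels, round what is visible of it).
- manip.landmark_of(camera, query): "xy" ([column, row] in pixels: a listed point, or the origin of a listed thing).
The state is a dict: "time": time; "q": joint angles; "joint_velocities": joint speeds; "effort": joint torques, N m; "ee_pos": TCP position; "eef_rot": TCP orientation; "ft_force": force on the tool from outside, world axes, zero at the start; "wrist_torque": the same for the moment, N m; "grip_width": finger opening in m; "grip_force": force on a finger pad.
Only numpy, scipy, OpenCV 4.12 (cv2) and the standard library are available. Lean on these libraries where they do the work, as an engineer would, in place of code of your own. Each camera call takes 0.05 s, during which the arm holds its last target. There are 200 camera calls.

TASK

Shut off the gas at the manifold box on the table: with the fingertips, push the loose cover by its upright flange back onto the deck behind, until the opening with the two cocks is clear, then push the lever that ends in a round disc fully shut (a quarter turn clockwise seen from above, across its pipe). Leave the plain lever open, leave the tin, timer and spanner alone, and lift nothing: the cover only slides and ends lying flat in its guides.

Things in the scene. Friction and masses are not known exactly. Their poses are not given: they have to be found in the camera images.
- valve_box: Fixed grey manifold box, 302 (x, away from the robot) by 288 mm (y). Origin: on the table under the centre of its opening, which spans x +-60, y +-130 mm. Box from x = -74 to +227 mm; brass pipe stubs to -100 and +256. Ledges and the flat deck behind the opening are 78 mm high, rims round them 90 mm. Cock pivots at x = 28, y = +40 and -60 mm; which is where varies.
- box_stop (a point): Middle of the rear stop's front face, at deck height (78 mm): box x = 222 mm, y = 0. The cover slides on the deck between side rims (inner faces at box y = +-138 mm) up to this stop.
- cover: Loose bare steel plate, 132 (x) by 270 (y) by 6 mm, 0.3 to 0.6 kg, lying over the opening. Origin: centre of its underside, axes as the box's; it starts 0 to 8 mm beyond the box's origin in box x. It slides along box +x, at most to 156 mm beyond that origin; from 126 mm on the opening is wholly clear.
- cover_flange (a point): Middle of the upright push flange on the cover, 17 mm above the cover's underside, at cover x = -45 mm, y = 0. Flange 100 mm wide (y), 8 mm thick (x), its top 30 mm above the cover's underside (108 mm above the table). Push its front (-x) face.
- disc_lever (a joint): Marked lever, the one to shut. 0 = open (points along box -x, towards the robot, along its pipe), grows clockwise seen from above to 1.571 rad = shut at its stop (points along box +y). Friction of 0.10 N m keeps it where it is left. Aluminium bar 14 mm wide, 52 to 64 mm above the table, ending in a round disc of 30 mm; pivot to end 74 mm.
- disc_pivot (a point): Point on the turning axis of the marked cock, 58 mm above the table (mid-height of the lever). It has the box's axes. Hub 24 mm diameter; pipe and cock body below reach up to 38 mm above the table.
- disc_tip (a point): Centre of the round disc of the marked lever, at mid-height, 59 mm from the pivot.
- plain_lever (a joint): Lever of the other cock, to be left open: values as for disc_lever (0 open, 1.571 shut). Plain straight aluminium bar, 14 mm wide, 12 mm thick, 74 mm from pivot to its square end, no disc.
- plain_pivot (a point): Point on the turning axis of the plain cock, 58 mm above the table.
- plain_tip (a point): Point on the plain lever's middle line, 59 mm from its pivot, at mid-height.
- vanilla_tin: Round tin, 66 mm diameter, 70 mm high, standing loose left of the box. Origin: centre of its underside.
- twist_timer: Round white kitchen timer, 67 mm diameter, 50 mm high, standing loose right of the box. Origin: centre of its underside.
- spanner: Spanner, 180 mm long, 33 mm wide, 6 mm thick, lying loose right of the box. Origin: centre of its underside.

How it is judged:
By the outcome, as a careful person would: the job done as asked, in the order asked, and still so for the second after the job is handed in, with the robot touching nothing.
It also fails if it takes over 48 s, if anything falls off the work surface, if the arm or the gripper's body presses on something with over 40 N, if the wrist force passes 120 N, or if a joint passes its speed limit or range.

## Working session

There is one attempt and no reset: what is moved stays moved. The work goes in short steps, Python scripts to look and compute and a tool call to move; the robot and the scene stay as the last step left them, time stands still between calls to the robot, and variables do not carry over. Pictures are saved under pics/ and viewed, at most 10 in all, crops included, and the job is handed in when it is done.

Besides the shell and the picture viewer there is one more tool, called after "Emit:" in YAML: its name, and indented under it one key for each argument. move_arm: Moves the arm, as the interface text tells. Its arguments: {"type":"object","properties":{"moves":{"type":"array","items":{"type":"array","items":{"type":"number"}}},"fingers":{"type":"number"},"grip_force":{"type":"number"}},"required":["moves"]}

```bash
mkdir -p pics; cat > h.py <<'E'
import numpy as np, cv2
from scipy.spatial.transform import Rotation as R
from plant import manip
def rot(q): return R.from_quat([q[1],q[2],q[3],q[0]])
def cam(n):
    c=manip.camera_info(n); a=np.array(c["attitude"],float)
    M=rot(a).as_matrix() if a.size==4 else a.reshape(3,3)
    return c,np.array(c["xyz"]),M
def ray(n,uv):
    c,p,M=cam(n)
    K=np.array([[c["fx"],0,c["cx"]],[0,c["fy"],c["cy"]],[0,0,1.]])
    d=c.get("distortion",c.get("dist"))
    x,y=cv2.undistortPoints(np.array([[uv]],float),K,None if d is None else np.array(d,float))[0,0]
    return p,M@np.array([x,-y,-1])
def atz(n,uv,z):
    p,d=ray(n,uv); return p+d*(z-p[2])/d[2]
def save(n,f):
    im,dp=manip.get_image(n); cv2.imwrite("pics/"+f,im[:,:,::-1]); return im,dp
E
python3 - <<'E'
from h import *
for n in("top","side"):
    print(manip.camera_info(n)); im,dp=save(n,n+"0.png")
    for q,z in(("valve_box",0),("box_stop",.078),("cover",.078),("cover_flange",.095),("disc_tip",.058),("plain_tip",.058),("vanilla_tin",0),("twist_timer",0),("spanner",0)):
        for r in manip.landmark_of(n,q)[:2]:
            u,v=r["xy"]; d=dp[min(399,int(v)),min(639,int(u))]; p,dd=ray(n,(u,v))
            print(n,q,round(r["conf"],2),np.round([u,v]),atz(n,(u,v),z).round(4),(p+dd*d).round(3))
print(manip.sense())
E
```

```text
{'fx': 394.5099219711697, 'fy': 394.5099219711697, 'cx': 316.71922820823704, 'cy': 196.479537763935, 'xyz': array([ 0.49599747, -0.19698138,  1.09953753]), 'attitude': array([ 0.71126531,  0.02939555, -0.02984126, -0.70167447])}
top box_stop 0.58 [294. 136.] [ 0.7407 -0.1351  0.078 ] [ 0.742 -0.135  0.075]
top cover 0.62 [304. 216.] [ 0.5309 -0.164   0.078 ] [ 0.531 -0.164  0.083]
top cover 0.32 [238. 241.] [0.4636 0.0037 0.078 ] [0.463 0.005 0.071]
top cover_flange 0.66 [310. 235.] [ 0.4829 -0.1806  0.095 ] [ 0.483 -0.181  0.108]
top vanilla_tin 0.94 [237. 241.] [0.4619 0.0229 0.    ] [0.464 0.009 0.071]
top twist_timer 0.65 [378. 229.] [ 0.5011 -0.3691  0.    ] [ 0.501 -0.362  0.046]
top spanner 0.56 [364. 166.] [ 0.6763 -0.3287  0.    ] [ 0.676 -0.329  0.   ]
{'fx': 496.4509229894567, 'fy': 496.4509229894567, 'cx': 320.0558375816035, 'cy': 204.5579536172424, 'xyz': array([0.10458422, 0.85757757, 0.82447967]), 'attitude': array([-0.17808571, -0.09990697,  0.46235623,  0.86286198])}
side valve_box 0.77 [332. 230.] [ 0.5256 -0.1737  0.    ] [ 0.481 -0.065  0.087]
side box_stop 0.8 [2
[... 377 characters left out ...]
time': 1.0, 'q': array([-1.00541543e+00,  2.55067427e-01,  1.08174417e-01,  2.66435154e-05,
       -1.42389369e+00, -2.84609272e-01]), 'joint_velocities': array([ 0.00024291, -0.00175709,  0.00052927, -0.00060062, -0.00125005,
       -0.00021322]), 'effort': array([-5.38913318e-04, -3.86405754e+01,  2.38068438e+01,  5.36814630e+00,
       -7.03654878e-04, -3.77069000e-06]), 'ee_pos': array([ 0.15241668, -0.52844455,  0.24229427]), 'eef_rot': array([-1.00205412e-05, -1.39927072e-01,  9.90161812e-01, -9.82051776e-06]), 'ft_force': array([-0.90110322,  0.44548592, -0.93498814]), 'wrist_torque': array([-0.02796834, -0.01831577, -0.00325039]), 'grip_force': 0.0, 'grip_width': 0.08551009654558693}
```

View pics/top0.png

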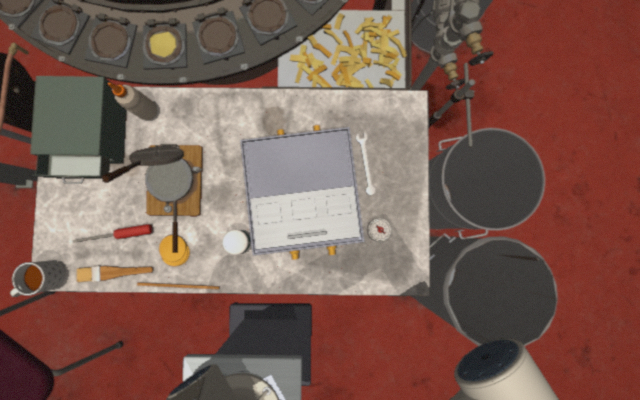

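```bash
python3 - <<'E'
from h import *
# box fit from depth: points ~ rim height 0.09, flange 0.108
im,dp=manip.get_image("top")
c,p,M=cam("top")
v,u=np.mgrid[0:400,0:640]
d=np.stack([(u-c["cx"])/c["fx"],-(v-c["cy"])/c["fy"],-np.ones(u.shape)],-1)@M.T
P=p+d*dp[...,None]
near=(P[...,0]>.38)&(P[...,0]<.85)&(P[...,1]>-.38)&(P[...,1]<.0)&(dp>0)
f=near&(P[...,2]>.100)&(P[...,2]<.115)
n,l,s,ce=cv2.connectedComponentsWithStats(f.astype(np.uint8))
for i in range(1,n):
    if s[i,4]>15:
        q=P[l==i]; r=cv2.minAreaRect(q[:,:2].astype(np.float32)); print("flange",s[i],q.mean(0).round(4),r)
r_=near&(P[...,2]>.07)&(P[...,2]<.12)
n,l,s,ce=cv2.connectedComponentsWithStats(r_.astype(np.uint8)); i=1+np.argmax(s[1:,4])
q=P[l==i]; print("box",s[i],cv2.minAreaRect(q[:,:2].astype(np.float32)),cv2.boxPoints(cv2.minAreaRect(q[:,:2].astype(np.float32))))
E
```

```text
flange [287 231  39   8 127] [ 0.4832 -0.1717  0.1072] ((0.4832170009613037, -0.17163929343223572), (0.007925834506750107, 0.09637075662612915), 7.566294193267822)
box [  242   127   122   129 12872] ((0.5973734855651855, -0.15635022521018982), (0.30126744508743286, 0.28736329078674316), 7.60408353805542) [[ 0.42905143 -0.03386501]
 [ 0.4670774  -0.31870127]
 [ 0.7656956  -0.27883545]
 [ 0.7276696   0.00600082]]
```

The top view shows the box (corners about (244,140), (349,129), (361,240), (254,252)) with the white cover in the front half. The flange is at (307,235), the tin at (236,242), the timer at (380,229) and the spanner at (365,165).

The depth fit gives a yaw of 7.6° and a box origin of (0.5216, -0.1665). The stop and flange agree with the listed geometry, and the cover is about 6 mm beyond the origin. Next I approach.

Emit:
move_arm:
  moves:
    - [-0.037,0.026,0.008,0.015]
    - [-0.074,0.052,0.016,0.03]
    - [-0.112,0.077,0.024,0.044]
    - [-0.149,0.103,0.032,0.059]
    - [-0.186,0.129,0.04,0.074]
    - [-0.223,0.155,0.048,0.089]
    - [-0.26,0.181,0.056,0.104]
    - [-0.298,0.206,0.064,0.118]
    - [-0.335,0.232,0.072,0.133]
    - [-0.372,0.258,0.08,0.148]
  fingers: 0.04

```text
time: 2.05
ee_pos: [0.4394, -0.1758, 0.1623]
eef_rot: [0.0, -0.066, 0.998, -0.0]
ft_force: [0.7, -0.1, 0.2]
grip_width: 0.0399
grip_force: 0.0
```

Emit:
move_arm:
  moves:
    - [0,0,0,0]
    - [0,0,0,0]

```text
time: 2.25
ee_pos: [0.4387, -0.1767, 0.1621]
eef_rot: [-0.0, -0.068, 0.998, -0.0]
ft_force: [0.3, 0.6, -0.4]
grip_width: 0.0402
grip_force: 0.0
```

```bash
cat >> h.py <<'E'
O=np.array([.5216,-.1665]); Y=np.radians(7.6); X=np.array([np.cos(Y),np.sin(Y)]); W=np.array([-X[1],X[0]])
def tobox(p): d=np.array(p[:2])-O; return np.array([d@X,d@W,p[2]])
def state():
    s=manip.sense(); m=rot(s["eef_rot"]).as_matrix()
    print("t",round(s["time"],2),"tcp box",tobox(s["ee_pos"]).round(4),"toolx head-box-180",round((np.degrees(np.arctan2(m[1,0],m[0,0]))-7.6-180+180)%360-180,2),"tilt",m[2].round(3),"F",s["ft_force"].round(1),"w",round(s["grip_width"],4),"q6",round(s["q"][5],2))
E
python3 -c "
from h import *
state(); save('side','side1.png')"
```

```text
t 2.25 tcp box [-0.0835  0.0009  0.1621] toolx head-box-180 0.15 tilt [ 0.001  0.    -1.   ] F [ 0.3  0.6 -0.4] w 0.0402 q6 -1.39
```

View pics/side1.png

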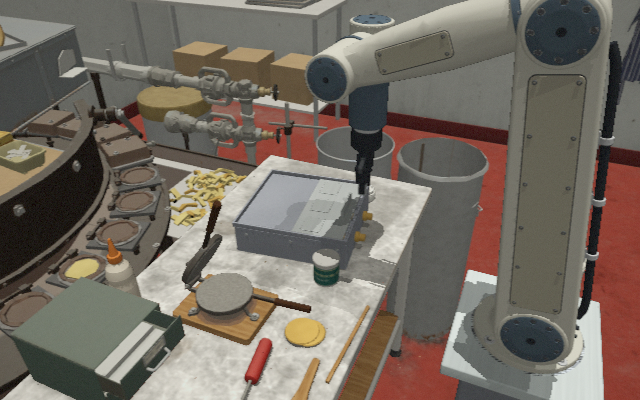

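The picture shows the gripper at about (365,175), in front of the flange and above the box's front rim. Next I descend and push.

Emit:
move_arm:
  moves:
    - [0,0,0.03,0]
    - [0,0,0.05,0]
    - [0,0,0.058,0]
    - [-0.012,0,0.058,0]
    - [-0.022,0,0.058,0]
    - [-0.028,0,0.058,0]
    - [-0.034,0,0.058,0]
    - [-0.04,0,0.058,0]
    - [-0.046,0,0.058,0]
    - [-0.052,0,0.058,0]

```text
time: 3.3
ee_pos: [0.49, -0.1706, 0.1044]
eef_rot: [-0.0, -0.066, 0.998, -0.0]
ft_force: [-3.7, 0.0, 3.5]
grip_width: 0.0402
grip_force: 2.2
```

```bash
python3 -c "
from h import *
state()"
```

```text
t 3.3 tcp box [-3.190e-02  1.000e-04  1.044e-01] toolx head-box-180 0.01 tilt [ 0.001 -0.    -1.   ] F [-3.7  0.   3.5] w 0.0402 q6 -1.41
```

Emit:
move_arm:
  moves:
    - [-0.01,0,0,0]
    - [-0.022,0,0,0]
    - [-0.034,0,0,0]
    - [-0.046,0,0,0]
    - [-0.058,0,0,0]
    - [-0.07,0,0,0]
    - [-0.082,0,0,0]
    - [-0.094,0,0,0]
    - [-0.103,0,0,0]
    - [-0.108,0,0,0]

```text
time: 4.3
ee_pos: [0.5979, -0.1561, 0.104]
eef_rot: [-0.0, -0.066, 0.998, -0.0]
ft_force: [-4.1, -0.3, 3.2]
grip_width: 0.04
grip_force: 2.1
```

Emit:
move_arm:
  moves:
    - [-0.003,0,0,0]
    - [-0.006,0,0,0]
    - [-0.006,0,0,0]
    - [0.015,0,0,0]
    - [0.015,0,-0.04,0]
    - [0.015,0,-0.09,0]
  fingers: 0.04

```text
time: 4.9
ee_pos: [0.5802, -0.1578, 0.1926]
eef_rot: [-0.003, -0.066, 0.998, 0.001]
ft_force: [2.6, 0.6, 1.3]
grip_width: 0.0401
grip_force: 0.0
```

Emit:
move_arm:
  moves:
    - [0.05,0,0,0]
    - [0.1,0,0,0]
    - [0.15,0,0,0]
    - [0.18,0,0,0]
    - [0.18,0,0,0]
  fingers: 0

```text
time: 5.4
ee_pos: [0.4013, -0.1822, 0.1953]
eef_rot: [0.002, -0.066, 0.998, 0.0]
ft_force: [0.7, 0.5, -0.1]
grip_width: 0.0001
grip_force: 0.0
```

```bash
python3 - <<'E'
from h import *
state()
im,dp=save("top","t2.png")
cv2.imwrite("pics/t2c.png",cv2.resize(im[110:270,225:385,::-1],(640,640))[:600])
for q,z in(("cover",.078),("cover_flange",.095),("disc_tip",.058),("plain_tip",.058),("disc_pivot",.058),("plain_pivot",.058)):
    for n in("top","side"):
        if n=="side" and q=="cover": manip.get_image("side")
        for r in manip.landmark_of(n,q)[:1]: print(n,q,round(r["conf"],2),np.round(r["xy"]),tobox(atz(n,r["xy"],z)).round(4))
E
```

```text
t 5.4 tcp box [-0.1213  0.0003  0.1953] toolx head-box-180 -0.06 tilt [-0.004 -0.    -1.   ] F [ 0.7  0.5 -0.1] w 0.0001 q6 -1.37
top cover 0.58 [298. 168.] [0.1369 0.0011 0.078 ]
side cover 0.95 [283. 202.] [0.1396 0.0028 0.078 ]
side cover_flange 0.84 [295. 196.] [ 0.1079 -0.0084  0.095 ]
top disc_tip 0.49 [290. 233.] [-0.0309  0.0418  0.058 ]
side disc_tip 0.51 [337. 223.] [-0.0228  0.0329  0.058 ]
top plain_tip 0.61 [329. 228.] [-0.0304 -0.0616  0.058 ]
side plain_tip 0.55 [345. 207.] [-0.0247 -0.047   0.058 ]
top disc_pivot 0.86 [287. 210.] [0.0316 0.0439 0.058 ]
side disc_pivot 0.97 [318. 222.] [0.0285 0.0403 0.058 ]
top plain_pivot 0.76 [326. 206.] [ 0.029  -0.0601  0.058 ]
side plain_pivot 0.92 [328. 203.] [ 0.0267 -0.0512  0.058 ]
```

View pics/t2c.png

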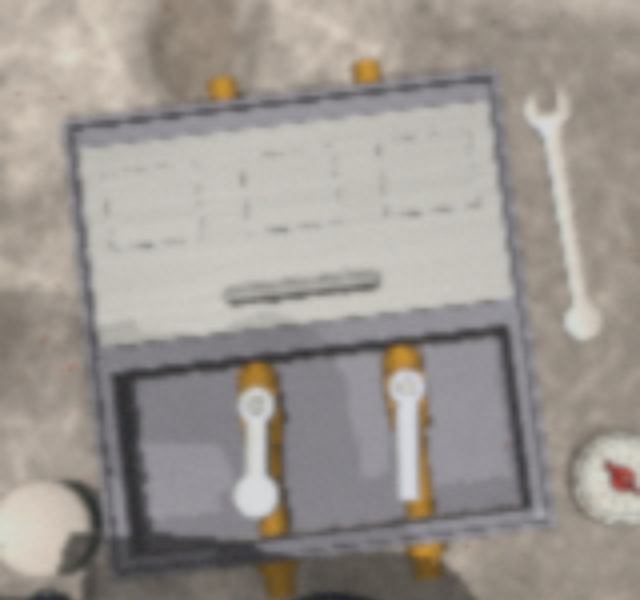

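The crop shows the cover back on the deck, the opening clear, and the flange at crop (303,287). The disc lever is the left one, with its pivot at crop (257,405) and disc at (255,495). The plain lever is on the right at (406,386) to (409,498). So the marked pivot is at box (0.028, +0.040), as listed.

I turn the hand a quarter turn anticlockwise above the free space, so the same finger face follows the lever round.

Emit:
move_arm:
  moves:
    - [-0.01,0,0,-0.145]
    - [-0.02,0,0,-0.29]
    - [-0.03,0.001,0,-0.435]
    - [-0.04,0.001,0,-0.58]
    - [-0.05,0.002,0,-0.725]
    - [-0.06,0.002,0,-0.87]
    - [-0.07,0.003,0,-1.015]
    - [-0.08,0.003,0,-1.16]
    - [-0.09,0.004,0,-1.305]
    - [-0.097,0.004,0,-1.45]
  fingers: 0

```text
time: 7.1
ee_pos: [0.4999, -0.1651, 0.1941]
eef_rot: [0.0, 0.714, -0.701, -0.0]
ft_force: [-0.0, 0.6, 0.3]
grip_width: 0.0001
grip_force: 0.0
```

Emit:
move_arm:
  moves:
    - [0,0,0,0.0]
    - [0,0,0,-0.12]
    - [0,0,0,-0.12]
    - [0,0,0,-0.12]

```text
time: 7.5
ee_pos: [0.499, -0.1654, 0.1943]
eef_rot: [0.0, 0.75, -0.661, -0.0]
ft_force: [0.9, 0.2, -0.0]
grip_width: 0.0003
grip_force: 0.0
```

```bash
python3 - <<'E'
from h import *
state()
r=52
def pt(th,d): return np.array([-(r*np.sin(th)-d*np.cos(th)), r*np.cos(th)+d*np.sin(th)])  # tool x,y in start frame
s=pt(0,36)
T=np.r_[0,0,np.arange(.1,1.6,.11),1.571,1.571,1.571]; D=[31,27]+[26]*(len(T)-4)+[24,23]
for t,d in zip(T,D): print(round(t,3),d,(pt(t,d)-s).round(1))
E
```

```text
t 7.5 tcp box [-0.0222  0.0041  0.1943] toolx head-box-180 89.67 tilt [-0.  0. -1.] F [ 0.9  0.2 -0. ] w 0.0003 q6 0.15
0.0 31 [-5.  0.]
0.0 27 [-9.  0.]
0.1 26 [-15.3   2.3]
0.21 26 [-21.4   4.3]
0.32 26 [-27.7   5.5]
0.43 26 [-34.    6.1]
0.54 26 [-40.4   6. ]
0.65 26 [-46.8   5.1]
0.76 26 [-53.    3.6]
0.87 26 [-59.    1.4]
0.98 26 [-64.7  -1.4]
1.09 26 [-70.1  -4.9]
1.2 26 [-75.   -8.9]
1.31 26 [-79.5 -13.5]
1.42 26 [-83.5 -18.5]
1.53 26 [-86.9 -23.9]
1.571 26 [-88. -26.]
1.571 24 [-88. -28.]
1.571 23 [-88. -29.]
```

Emit:
move_arm:
  moves:
    - [0,0.002,0.04,0]
    - [0,0.002,0.08,0]
    - [0,0.002,0.11,0]
    - [0,0.002,0.125,0]
    - [0,0.002,0.136,0]
    - [0,0.002,0.136,0]

```text
time: 8.1
ee_pos: [0.4965, -0.1655, 0.0572]
eef_rot: [0.001, 0.751, -0.66, -0.001]
ft_force: [-0.3, -1.0, 0.3]
grip_width: -0.0
grip_force: 0.0
```

```bash
python3 -c "
from h import *
state()"
```

```text
t 8.1 tcp box [-0.0248  0.0043  0.0572] toolx head-box-180 89.83 tilt [-0.001  0.002 -1.   ] F [-0.3 -1.   0.3] w -0.0 q6 0.15
```

Emit:
move_arm:
  moves:
    - [-0.005,0,0,0]
    - [-0.009,0,0,0]
    - [-0.0153,0.0023,0,0.1]
    - [-0.0214,0.0043,0,0.21]
    - [-0.0277,0.0055,0,0.32]
    - [-0.034,0.0061,0,0.43]
    - [-0.0404,0.006,0,0.54]
    - [-0.0468,0.0051,0,0.65]
    - [-0.053,0.0036,0,0.76]
    - [-0.053,0.0036,0,0.76]

```text
time: 9.1
ee_pos: [0.4874, -0.1128, 0.0593]
eef_rot: [0.001, -0.454, 0.891, -0.0]
ft_force: [1.3, -0.7, -0.9]
grip_width: 0.0002
grip_force: 0.0
```

```bash
python3 - <<'E'
from h import *
state()
r=52
def pt(th,d): return np.array([-(r*np.sin(th)-d*np.cos(th)), r*np.cos(th)+d*np.sin(th)])
s=pt(.76,26);a=.76
# tool axes at th=a: x' = cos a x + sin a y ; y' = -sin a x + cos a y  (positive turn about tool z)
for t,d in [(.87,26),(.98,26),(1.09,26),(1.2,26),(1.31,26),(1.42,26),(1.53,26),(1.571,25),(1.571,23),(1.571,36)]:
    p=pt(t,d)-s; print(round(t-a,3),np.round([p@[np.cos(a),np.sin(a)],p@[-np.sin(a),np.cos(a)]],1))
E
```

```text
t 9.1 tcp box [-0.0268  0.0577  0.0593] toolx head-box-180 46.4 tilt [-0.001 -0.002 -1.   ] F [ 1.3 -0.7 -0.9] w 0.0002 q6 -0.71
0.11 [-5.9  2.5]
0.22 [-12.    4.4]
0.33 [-18.3   5.6]
0.44 [-24.6   6.1]
0.55 [-31.    5.9]
0.66 [-37.3   5. ]
0.77 [-43.5   3.4]
0.811 [-46.5   1.9]
0.811 [-47.9   0.5]
0.811 [-38.9   9.9]
```

Emit:
move_arm:
  moves:
    - [-0.0059,0.0025,0,0.11]
    - [-0.012,0.0044,0,0.22]
    - [-0.0183,0.0056,0,0.33]
    - [-0.0246,0.0061,0,0.44]
    - [-0.031,0.0059,0,0.55]
    - [-0.0373,0.005,0,0.66]
    - [-0.0435,0.0034,0,0.77]
    - [-0.0465,0.0019,0,0.81]
    - [-0.0479,0.0005,0,0.81]
    - [-0.0479,0.0005,0,0.81]

```text
time: 10.1
ee_pos: [0.5123, -0.0746, 0.0583]
eef_rot: [-0.002, -0.068, 0.998, 0.0]
ft_force: [-6.5, 0.4, 3.6]
grip_width: 0.0001
grip_force: 3.2
```

```bash
python3 - <<'E'
from h import *
state()
im,dp=save("side","s3.png")
cv2.imwrite("pics/s3c.png",cv2.resize(im[140:270,220:400,::-1],None,fx=4,fy=4,interpolation=2))
E
```

```text
t 10.1 tcp box [0.003  0.0923 0.0583] toolx head-box-180 0.18 tilt [ 0.004  0.    -1.   ] F [-6.5  0.4  3.6] w 0.0001 q6 -1.59
```

View pics/s3c.png

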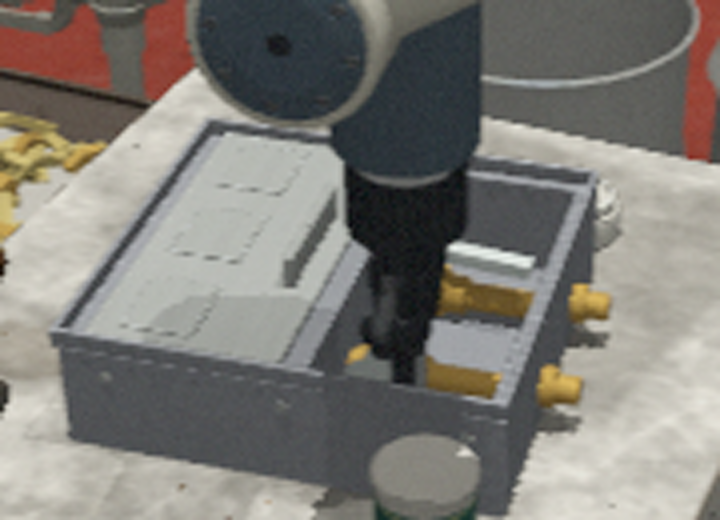

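The picture shows the hand inside the opening at crop (405,330), pressing the lever towards the deck. The plain lever at crop (490,257) is still along its pipe. I press a little further to confirm the stop.

Emit:
move_arm:
  moves:
    - [-0.002,0,0,0]
    - [-0.004,0,0,0]
    - [-0.004,0,0,0]

```text
time: 10.45
ee_pos: [0.5127, -0.0747, 0.0577]
eef_rot: [-0.006, -0.068, 0.998, 0.0]
ft_force: [-15.4, -0.7, 10.4]
grip_width: -0.0004
grip_force: 7.7
```

```bash
python3 -c "
from h import *
state()"
```

```text
t 10.45 tcp box [0.0034 0.0922 0.0577] toolx head-box-180 0.15 tilt [ 0.011  0.001 -1.   ] F [-15.4  -0.7  10.4] w -0.0004 q6 -1.59
```

Force rises with no further travel, so the lever is at its stop. I back off, lift out, and check.

Emit:
move_arm:
  moves:
    - [0.006,0,0,0]
    - [0.016,0,0,0]
    - [0.02,0,0,0]
    - [0.02,0,-0.04,0]
    - [0.02,0,-0.08,0]
    - [0.02,0,-0.13,0]
    - [0.06,0,-0.15,0]
    - [0.1,0,-0.15,0]
    - [0.14,0,-0.15,0]
    - [0.14,0,-0.15,0]

```text
time: 11.45
ee_pos: [0.3761, -0.0928, 0.209]
eef_rot: [0.001, -0.067, 0.998, 0.0]
ft_force: [1.0, 0.2, 0.0]
grip_width: -0.0001
grip_force: 0.0
```

```bash
python3 - <<'E'
from h import *
state()
im,dp=save("top","t4.png")
cv2.imwrite("pics/t4c.png",cv2.resize(im[110:260,225:385,::-1],(640,600)))
for q,z in(("cover",.078),("disc_tip",.058),("plain_tip",.058),("disc_pivot",.058),("plain_pivot",.058),("vanilla_tin",0),("twist_timer",0)):
    for r in manip.landmark_of("top",q)[:1]: print(q,round(r["conf"],2),np.round(r["xy"],1),tobox(atz("top",r["xy"],z)).round(4))
E
```

```text
t 11.45 tcp box [-0.1344  0.0923  0.209 ] toolx head-box-180 0.04 tilt [-0.002  0.001 -1.   ] F [1.  0.2 0. ] w -0.0001 q6 -1.6
cover 0.97 [296.7 168.6] [0.1345 0.005  0.078 ]
disc_tip 0.62 [265.8 213.9] [0.0274 0.1005 0.058 ]
plain_tip 0.77 [328.8 232.9] [-0.0419 -0.0586  0.058 ]
disc_pivot 0.74 [286.6 211.2] [0.028  0.0452 0.058 ]
plain_pivot 0.94 [323.9 205.3] [ 0.0318 -0.0545  0.058 ]
vanilla_tin 0.8 [237.9 240.5] [-0.0335  0.1922  0.    ]
twist_timer 0.65 [377.7 227. ] [-0.0425 -0.1973  0.    ]
```

View pics/t4c.png

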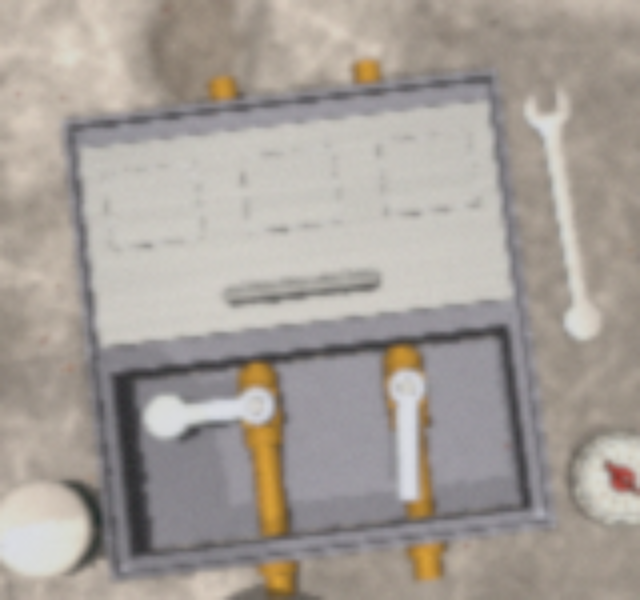

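The picture shows the disc lever across its pipe, with the disc at crop (165,417) and pivot at (257,405). The plain lever is unmoved at (406,386) to (409,498), the cover lies back flat, and the loose things are where they were.

```bash
python3 -c "
from h import *
print(manip.hand_in())"
```

```text
the job is handed in; nothing more can be done
None
```

The job is handed in: the cover is slid about 137 mm back and lies flat on the deck, the disc lever is pushed to its shut stop, and the plain lever, tin, timer and spanner were left untouched.

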